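# Put the rivet dollies back on their own pads

## Robot

A 6-joint arm with a two-finger parallel gripper is mounted at the origin on the work surface. World frame = base frame: x ahead of the robot, y to its left, z up, the work surface at z = 0. Lengths are in m, angles in rad, forces in N, time in s.
With the tool pointing down it reaches from about 0.375 to 0.9 m from the base axis. Payload 3.1 kg.
Tool frame: the origin (TCP) lies midway between the tips of the shut fingers; the grasp point (between the pads) lies 19 mm behind it; z points along the fingers, y is the direction in which the jaws open and shut (so a half turn about z gives the same grasp; the last joint's range is limited). The gripper opens to 85 mm and grips with 20 to 120 N. Pads are 22 mm wide; open, the fingers measure 114 mm over their backs; the gripper's body (76 mm by 85 mm) begins 54 mm behind the grasp point. The pads swing forward as they close: fully open they stand 13 mm farther back than shut.
Start: joints at [1.032, 0.527, 1.433, -0, 1.181, -0.178], TCP at [0.221, 0.585, 0.231] pointing down, gripper open.
Joint ranges: [-3.08, 3.08], [-0.75, 2.2], [0.22, 2.44], [-1.43, 4.57], [0, 2.65], [-2.85, 2.85]. Speed limits (rad/s): [2.79, 2.79, 3.14, 3.14, 3.14, 3.14].

## Interface

Orientations are given as a unit quaternion [x, y, z, w].
In Python, from bench import get_state, camera, get_calibration, hand_in gives the robot as it stands. The module is installed in compiled form; this text tells all that it offers.
- The arm moves only by the tool move_arm, never from a script. Its argument "increments" is a list of rows, each an object with "claw": the finger opening in mm, from 0 to 85.4; "travel": the shift along the tool's x, y, z in mm, a list of three; "rotation": the turn, a rotation vector about the tool's x, y, z in rad, a list of three. In form: [{"claw": claw, "travel": [x, y, z], "rotation": [ax, ay, az]}, ...]. A call has 1 to 5 rows; each row is the pose to reach, as a shift and turn from the pose commanded when the call began, along the tool's axes at that moment; what a row does not reach only later rows make up. A row lasts 1/12 s, in which the tool goes at most 41.7 mm and 7.16 degrees, less where a joint would pass 70% of its speed; a pose out of reach is approached as far as the arm can. A call with a gripper value outside its range is refused whole. The fingers move at their own pace and stop on an object; the grip force is fixed at half the most. Time passes only in rows, so rows that repeat a pose let the fingers close. It gives the time, the measured TCP pose, the force and the opening at its end, in the units of the state.
- get_state(): the state, without advancing time (a new reading comes with each control period).
- camera(name): name is "scene" or "top"; returns the picture (384x512x3 uint8, blue, green, red); there is no depth.
- get_calibration(name): a dict with "fx", "fy", "cx", "cy" (pixels), "R" (3x3) and "t" (3): a world point X has camera coordinates R X + t. Camera axes: x right, y down, z forward; pixel columns grow to the right and rows downward; lengths in m; the calibration is good to about 2 mm. A picture is of the moment at which its call begins. get_calibration takes no time and is no camera call.
- hand_in(): hands the job in, once; it reports no verdict.
The state is a dict: "time": time; "q": joint angles; "dq": joint speeds; "effort": joint torques, N m; "ee_pos": TCP position; "eef_rot": TCP orientation; "ft_force": force on the tool from outside, world axes, zero at the start; "ft_torque": the same for the moment, N m; "gripper_width": finger opening in m.
Only numpy, scipy, OpenCV 4.12 (cv2) and the standard library are available. Lean on these libraries where they do the work, as an engineer would, in place of code of your own. Each camera call takes 0.05 s, during which the arm holds its last target. There are 200 camera calls.

## Task

The three steel rivet dollies have been left on each other's rubber pads: put each back, upright, in the middle of the pad cut to the shape of its foot (mushroom dolly on the round pad, square dolly on the square pad, rail dolly on the long pad), the square and the rail dolly lined up with their pads. Use the empty cork mat to park a dolly on the way, and never stand a dolly on the bare bench top. Set the dollies down without dropping them or tipping them over, and leave the knife, the tin and the rivet tray alone.

Things in the scene. Friction and masses are not known exactly. Their poses are not given: they have to be found in the camera images.
- mushroom_dolly: Loose bare-steel dolly, round about its upright axis, about 0.42 kg, 60 mm tall: foot 52 mm across and 12 mm thick, stem 28 mm across, head 44 mm across with upright sides from 36 to 52 mm above the underside (grip here) and a dome above. Origin: centre of the underside; z up the axis. At the start it stands on the square pad.
- square_dolly: Loose bare-steel dolly, about 0.48 kg, 60 mm tall: square foot 52 x 52 mm and 14 mm thick, above it an upright square post 36 x 36 mm (grip across it) with a small dark disc on top. Origin: centre of the underside; x and y square to its sides, z up. At the start it stands on the long pad.
- rail_dolly: Loose bare-steel dolly like a short piece of rail, about 0.5 kg, 58 mm tall: foot 88 (x) x 38 (y) mm and 10 mm thick, web 14 mm thick, head 84 (x) x 28 (y) mm from 40 to 58 mm above the underside (grip across its 28 mm). Origin: centre of the underside; x along the rail, z up. At the start it stands on the round pad.
- pad_round: Fixed flat black rubber pad, a disc 100 mm across and 8 mm thick, home of the mushroom dolly. Origin: centre of the underside, on the bench top; its upper face is 8 mm higher.
- pad_square: Fixed flat black rubber pad, 90 x 90 mm, 8 mm thick, home of the square dolly. Origin: centre of the underside, on the bench top; x and y along its sides.
- pad_long: Fixed flat black rubber pad, 130 (x) x 64 (y) mm, 8 mm thick, home of the rail dolly. Origin: centre of the underside, on the bench top; x along its length.
- mat: Fixed flat cork mat, 110 x 110 mm, 8 mm thick, empty at the start: the free spot to park a dolly on. Origin: centre of the underside, on the bench top; x and y along its sides.
- knife: Bystander: loose yellow utility knife lying flat on the bench, 127 x 26 mm, 20 mm tall. Origin: near its middle, underside; x along it to the blade.
- tin: Bystander: loose white round tin with a blue cap, 76 mm across, 113 mm tall with the cap. Origin: centre of the underside.
- rivet_tray: Bystander: loose grey open plastic tray of rivets, 90 (x) x 72 (y) mm, 32 mm tall. Origin: centre of the underside.
Not all that is in view belongs to the job. What is shaped like the square_dolly but orange is not meant.

How it is judged:
On the way:
1. a dolly stands released on the cork mat (((horizontal distance between mushroom_dolly and mat below 0.04 m and z of mushroom_dolly in the frame of mat between 0.005 and 0.011 m and angle between mushroom_dolly's own z axis and vertical below 0.1 rad and linear speed of mushroom_dolly below 0.02 m/s and contact force between mushroom_dolly and the fingers below 0.1 N) or (horizontal distance between square_dolly and mat below 0.04 m and z of square_dolly in the frame of mat between 0.005 and 0.011 m and angle between square_dolly's own z axis and vertical below 0.1 rad and linear speed of square_dolly below 0.02 m/s and contact force between square_dolly and the fingers below 0.1 N) or (horizontal distance between rail_dolly and mat below 0.04 m and z of rail_dolly in the frame of mat between 0.005 and 0.011 m and angle between rail_dolly's own z axis and vertical below 0.1 rad and linear speed of rail_dolly below 0.02 m/s and contact force between rail_dolly and the fingers below 0.1 N))), for 0.2 s.
At the end, for the whole second after the job is handed in: Mushroom on round, square on square, rail on long pad: each dolly upright (0.1 rad), released, at rest, its centre within 15 mm of the pad centre; rail along the long pad and square dolly parallel to the square pad, each within 0.25 rad (any equivalent way round) (horizontal distance between mushroom_dolly and pad_round below 0.015 m and z of mushroom_dolly in the frame of pad_round between 0.005 and 0.011 m and angle between each of mushroom_dolly, square_dolly, rail_dolly's own z axis and vertical below 0.1 rad and linear speed of each of mushroom_dolly, square_dolly, rail_dolly below 0.02 m/s and contact force between each of mushroom_dolly, square_dolly, rail_dolly and the fingers below 0.1 N and horizontal distance between square_dolly and pad_square below 0.015 m and z of square_dolly in the frame of pad_square between 0.005 and 0.011 m and horizontal distance between rail_dolly and pad_long below 0.015 m and z of rail_dolly in the frame of pad_long between 0.005 and 0.011 m and angle between the x axis of rail_dolly and the x axis of pad_long, either way round below 0.25 rad and (angle between the x axis of square_dolly and the x axis of pad_square, either way round below 0.25 rad or angle between the x axis of square_dolly and the y axis of pad_square, either way round below 0.25 rad)); the robot touches nothing.
It fails at once if a dolly stands on the bare bench (height (world z) of any of mushroom_dolly, square_dolly, rail_dolly below 0.004 m).
It fails at once if a dolly is tipped over (more than 0.6 rad) (angle between any of mushroom_dolly, square_dolly, rail_dolly's own z axis and vertical above 0.6 rad).
It fails at once if a dolly is dropped (faster than 0.7 m/s just above its rest) ((height (world z) of mushroom_dolly below 0.03 m and linear speed of mushroom_dolly above 0.7 m/s) or (height (world z) of square_dolly below 0.03 m and linear speed of square_dolly above 0.7 m/s) or (height (world z) of rail_dolly below 0.03 m and linear speed of rail_dolly above 0.7 m/s)).
It fails at once if the knife, tin or rivet tray is disturbed (moved more than 30 mm) (distance of any of knife, tin, rivet_tray from where it was at the start of the episode above 0.03 m).
It also fails if it takes over 96 s, if anything falls off the work surface, if the arm or the gripper's body presses on something with over 40 N, if the wrist force passes 120 N, or if a joint passes its speed limit or range.

## Working session

There is one attempt and no reset: what is moved stays moved. The work goes in short steps, Python scripts to look and compute and a tool call to move; the robot and the scene stay as the last step left them, time stands still between calls to the robot, and variables do not carry over. Pictures are saved under pics/ and viewed, about 12 in all and at most 16, crops included, and the job is handed in when it is done.

Besides the shell and the picture viewer there is one more tool, called after "Emit:" by a JSON object that holds its "fn" and its "kwargs", one argument or row to a line. move_arm: Moves the arm, as the interface text tells. Its arguments: {"type":"object","properties":{"increments":{"type":"array"}},"required":["increments"]}

```bash
mkdir -p pics; python3 - <<'E'
from bench import *
import cv2
for n in("top","scene"):
    cv2.imwrite(f"pics/{n}0.png",cv2.resize(camera(n),(800,600)));c=get_calibration(n);print(n,c)
print(get_state())
E
```

```text
top {'fx': 386.643160887958, 'fy': 386.643160887958, 'cx': 256.4420683199337, 'cy': 190.01276463657177, 'R': array([[ 0.02375384, -0.99923124,  0.03118792],
       [-0.99707535, -0.02594628, -0.07188563],
       [ 0.07263958, -0.02938915, -0.99692516]]), 't': array([-0.03146007,  0.60754828,  0.90651421])}
scene {'fx': 461.29696390033087, 'fy': 461.29696390033087, 'cx': 254.98975053553855, 'cy': 189.81339322904697, 'R': array([[ 0.45800995,  0.88878439, -0.01700599],
       [ 0.66608718, -0.35579242, -0.65554529],
       [-0.58868902,  0.28891879, -0.75496435]]), 't': array([-0.26730363, -0.35670037,  1.41338198])}
{'time': 0.1, 'q': array([ 1.03148242e+00,  5.28380008e-01,  1.43379785e+00, -2.14001543e-06,
        1.18136948e+00, -1.78521369e-01]), 'dq': array([-7.82817751e-04, -2.92115998e-03, -1.93406780e-03, -7.23685133e-04,
       -8.91759751e-04,  4.78593080e-06]), 'effort': array([-6.00306612e-04, -4.43301201e+01, -1.78585982e+01, -2.47359512e-04,
        3.89268287e-03, -2.19965017e-05]), 'ee_pos': array([0.22028279, 0.58420223, 0.23041974]), 'eef_rot': array([ 1.79418938e-01,  9.83772275e-01, -9.15409083e-04, -3.42375028e-04]), 'ft_force': array([-0.53779525, -1.27785835, -0.60833725]), 'ft_torque': array([-0.01596434, -0.00154831, -0.0480487 ]), 'gripper_width': 0.08544867516141422}
```

View pics/top0.png

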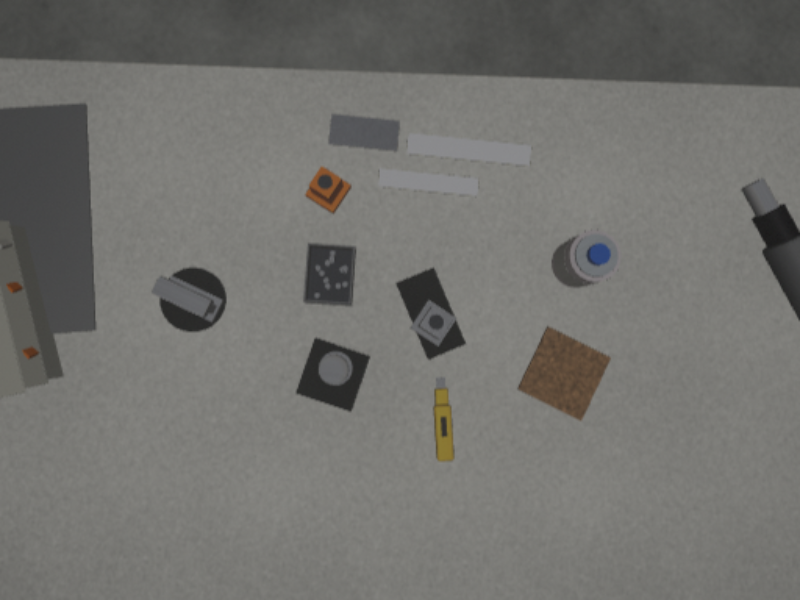

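View pics/scene0.png

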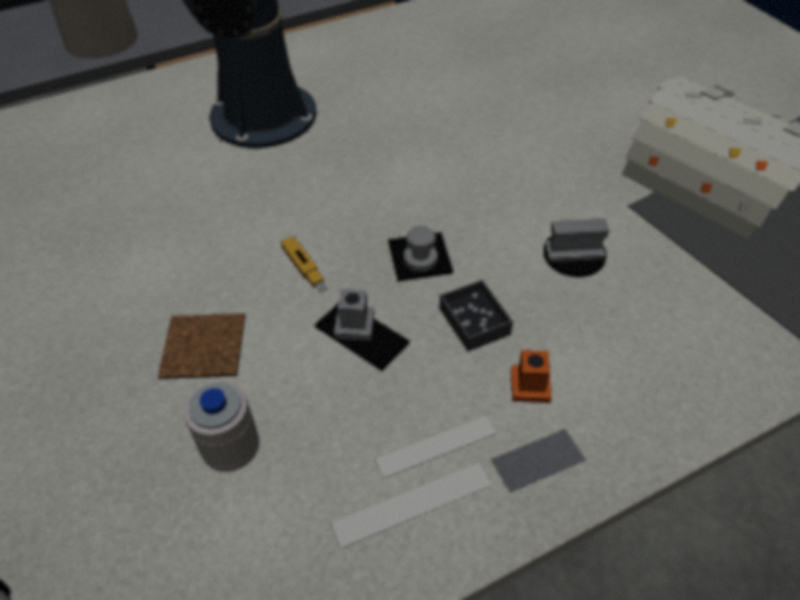

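```bash
cat > h.py <<'E'
import numpy as np, cv2
from bench import *
CAL={n:get_calibration(n) for n in("top","scene")}
def proj(n,P):
    c=CAL[n];X=np.atleast_2d(P)@c["R"].T+c["t"]
    return np.c_[c["fx"]*X[:,0]/X[:,2]+c["cx"],c["fy"]*X[:,1]/X[:,2]+c["cy"]]
def unproj(n,uv,z):
    c=CAL[n];uv=np.atleast_2d(uv).astype(float)
    d=np.c_[(uv[:,0]-c["cx"])/c["fx"],(uv[:,1]-c["cy"])/c["fy"],np.ones(len(uv))]@c["R"]
    o=-c["R"].T@c["t"]; return o+d*((z-o[2])/d[:,2])[:,None]
def rect(x,y,a,L,W,z):
    p=np.array([[L,W],[-L,W],[-L,-W],[L,-W]])/2;c,s=np.cos(a),np.sin(a)
    return np.c_[p@np.array([[c,s],[-s,c]])+[x,y],np.full(4,z)]
def circ(x,y,D,z):
    t=np.linspace(0,2*np.pi,40);return np.c_[x+D/2*np.cos(t),y+D/2*np.sin(t),np.full(40,z)]
def rfit(px,z,s=1.5625):
    p=unproj("top",np.array(px)/s-0.0,z)[:,:2];(x,y),wh,a=cv2.minAreaRect((p*1000).astype(np.float32))
    return p.mean(0).round(4),np.round(wh,1),round(a,1)
def overlay(n,shapes,box,k,fn):
    im=cv2.convertScaleAbs(camera(n),alpha=1.7);x0,y0,x1,y1=box
    im=cv2.resize(im[y0:y1,x0:x1],None,fx=k,fy=k,interpolation=cv2.INTER_CUBIC)
    for P,col in shapes:
        q=((proj(n,P)-[x0,y0]+.5)*k-.5)
        cv2.polylines(im,[np.round(q*8).astype(int)],True,col,1,cv2.LINE_AA,3)
    cv2.imwrite(fn,im)
E
python3 - <<'E'
from h import *
print("sq",rfit([(316,338),(370,355),(351,410),(297,392)],.008))
print("long",rfit([(397,284),(434,268),(465,341),(430,358)],.008))
print("mat",rfit([(548,327),(610,357),(581,419),(518,388)],.008))
print("round",unproj("top",[[193/1.5625,299/1.5625]],.008))
print("mush",unproj("top",[[335/1.5625,368/1.5625]],.060))
print("sqd",unproj("top",[[436/1.5625,322/1.5625]],.068),rfit([(411,325),(432,299),(457,318),(436,345)],.022))
print("rail",rfit([(152,291),(158,276),(222,299),(214,320)],.066))
overlay("top",[],(90,140,290,290),4,"pics/a.png")
E
```

```text
sq (array([0.4879, 0.084 ]), array([87.5, 89.6]), 72.5)
long (array([ 0.5859, -0.0654]), array([126.1,  63.4]), 25.4)
mat (array([ 0.4974, -0.2749]), array([109.8, 107.2]), 65.2)
round [[0.59758289 0.3039739  0.008     ]]
mush [[0.49901735 0.0780835  0.06      ]]
sqd [[ 0.56941975 -0.06741894  0.068     ]] (array([ 0.5713, -0.0685]), array([49. , 52.7]), 52.8)
rail (array([0.5975, 0.2954]), array([98.7, 32.4]), 71.6)
```

View pics/a.png

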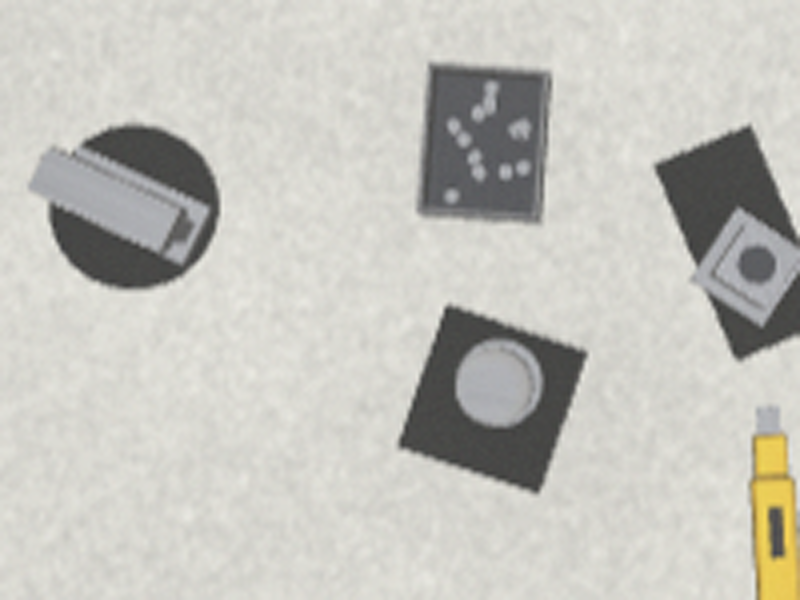

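```bash
python3 - <<'E'
from h import *
def U(p,z): return unproj("top",(np.array(p,float)+.5)/4-.5+[90,140],z)[:,:2]
def R(p,z):
    q=U(p,z); r=cv2.minAreaRect((q*1000).astype(np.float32)); return q.mean(0).round(4),np.round(r[1],1),round(r[2],1)
print("sq",R([(449,305),(587,350),(538,494),(398,446)],.008))
print("rail",R([(28,188),(50,147),(188,205),(166,254)],.066))
print("round",U([(134.5,207)],.008),"mush",U([(497,384)],.06),"sqd",U([(757,264)],.068))
print("sqfoot", np.diff(U([(737,207),(692,280),(764,327)],.022),axis=0))
r=np.deg2rad
B,G,Y=(255,0,0),(0,160,0),(0,0,255)
S=[(rect(.488,.084,r(-17.5),.09,.09,.008),B),(rect(.586,-.0655,r(25.4),.13,.064,.008),B),(circ(*U([(134.5,207)],.008)[0],.1,.008),B),
(rect(.4975,-.275,r(-25),.11,.11,.008),B)]
m=U([(497,384)],.06)[0]; s=U([(757,264)],.068)[0]; l=R([(28,188),(50,147),(188,205),(166,254)],.066)[0]
S+=[(circ(*m,.044,.06),Y),(circ(*m,.052,.008),G),(rect(*s,r(53),.052,.052,.022),G),(rect(*s,r(53),.036,.036,.068),Y),(rect(*l,r(71.6),.084,.028,.066),Y),(rect(*l,r(71.6),.088,.038,.018),G)]
overlay("top",S,(90,140,290,290),4,"pics/b.png")
overlay("top",S,(240,150,400,270),5,"pics/c.png")
overlay("scene",S,(90,120,410,260),2.5,"pics/d.png")
E
```

```text
sq (array([0.4876, 0.0853]), array([88.8, 90.8]), 72.7)
rail (array([0.5985, 0.3016]), array([86.5, 30.2]), 68.5)
round [[0.59752994 0.30461685]] mush [[0.49875306 0.07926797]] sqd [[ 0.57044791 -0.06702144]]
sqfoot [[-0.04451629  0.02609561]
 [-0.02703922 -0.04375767]]
```

View pics/b.png

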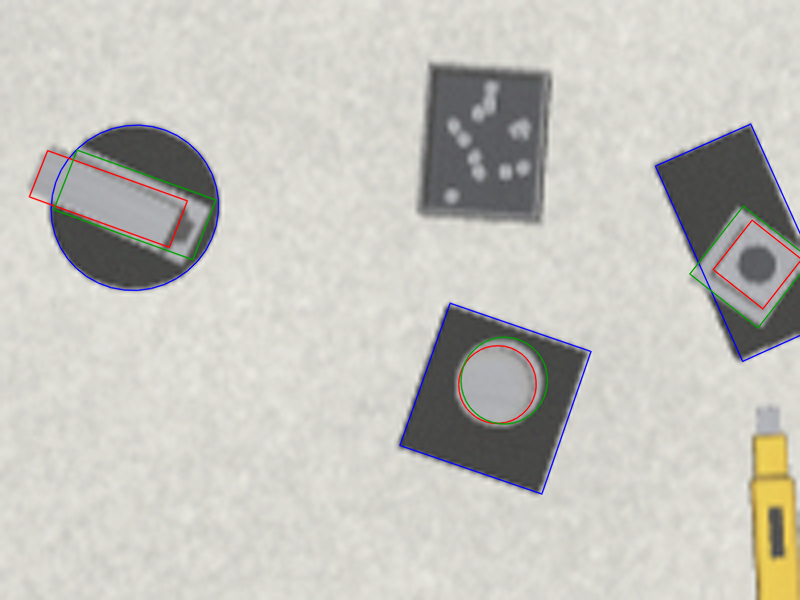

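View pics/c.png

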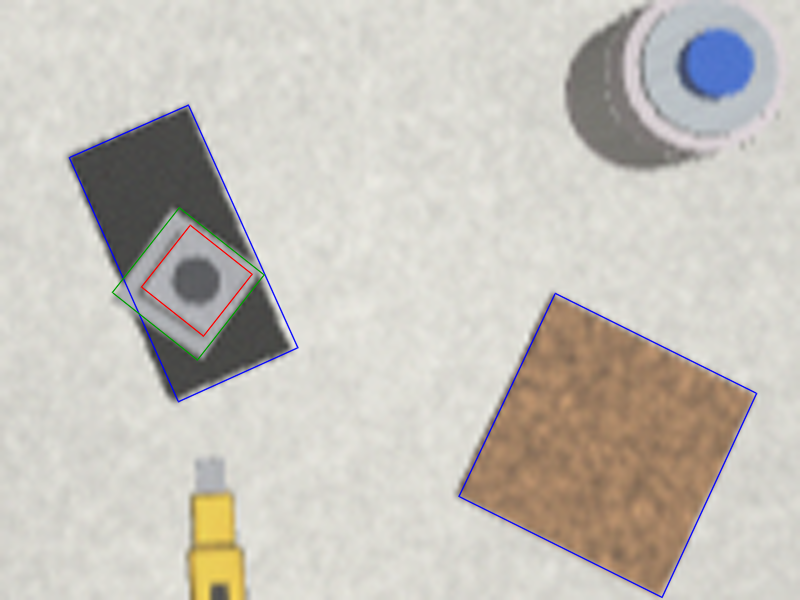

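View pics/d.png

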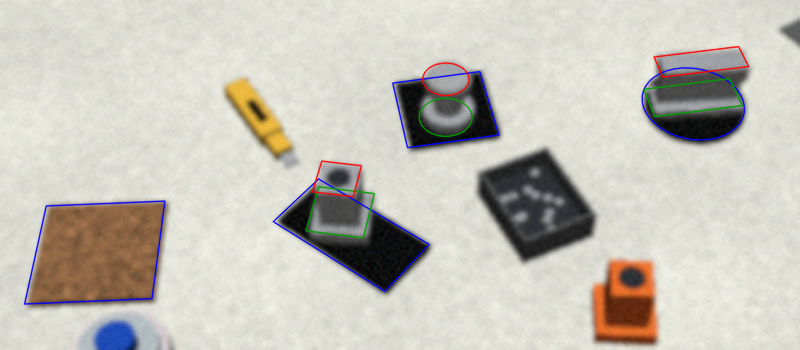

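Both views show the fitted pads lining up within about 1 mm. The mat is empty, and the dollies stand on the pads at about (135,205), (497,384) and (757,264) in the crop. I'll start with the square dolly, which goes to the mat.

Emit:
{"fn": "move_arm", "kwargs": {
  "increments": [
    {"claw":85,"travel":[-28,-24,4],"rotation":[0,0,0]},
    {"claw":85,"travel":[-56,-48,8],"rotation":[0,0,0]},
    {"claw":85,"travel":[-84,-73,12],"rotation":[0,0,0]},
    {"claw":85,"travel":[-112,-97,16],"rotation":[0,0,0]},
    {"claw":85,"travel":[-140,-121,20],"rotation":[0,0,0]}
  ]
}}

```text
time: 0.72
ee_pos: [0.3093, 0.4207, 0.2112]
eef_rot: [0.179, 0.984, 0.0, 0.0]
ft_force: [1.0, -0.4, 0.3]
gripper_width: 0.0852
```

Emit:
{"fn": "move_arm", "kwargs": {
  "increments": [
    {"claw":85,"travel":[-35,-30,5],"rotation":[0,0,0]},
    {"claw":85,"travel":[-70,-60,10],"rotation":[0,0,0]},
    {"claw":85,"travel":[-105,-90,15],"rotation":[0,0,0]},
    {"claw":85,"travel":[-140,-121,20],"rotation":[0,0,0]},
    {"claw":85,"travel":[-140,-121,20],"rotation":[0,0,0]}
  ]
}}

```text
time: 1.13
ee_pos: [0.3989, 0.256, 0.1911]
eef_rot: [0.181, 0.984, -0.001, 0.0]
ft_force: [-0.2, -0.0, 0.5]
gripper_width: 0.0849
```

Emit:
{"fn": "move_arm", "kwargs": {
  "increments": [
    {"claw":85,"travel":[-35,-30,5],"rotation":[0,0,0.1]},
    {"claw":85,"travel":[-70,-60,10],"rotation":[0,0,0.18]},
    {"claw":85,"travel":[-105,-90,15],"rotation":[0,0,0.18]},
    {"claw":85,"travel":[-140,-121,20],"rotation":[0,0,0.18]},
    {"claw":85,"travel":[-140,-121,20],"rotation":[0,0,0.18]}
  ]
}}

```text
time: 1.55
ee_pos: [0.4884, 0.0929, 0.1712]
eef_rot: [0.269, 0.963, -0.0, 0.002]
ft_force: [0.9, 0.4, -0.7]
gripper_width: 0.0853
```

```bash
cat >> h.py <<'E'
from scipy.spatial.transform import Rotation as Rot
def plan(x,y,z,yaw):
    s=get_state();R=Rot.from_quat(s["eef_rot"]);p=s["ee_pos"]
    T=Rot.from_euler("ZX",[yaw-180,180],degrees=True)   # tool down, y axis at yaw
    w=np.deg2rad(yaw);Y=np.array([np.cos(w),np.sin(w),0]);Z=np.array([0,0,-1.])
    T=Rot.from_matrix(np.c_[np.cross(Y,Z),Y,Z])
    yv=R.as_matrix()[:,1]
    print("t",round(s["time"],2),"pos",p.round(4),"yaw",round(np.degrees(np.arctan2(yv[1],yv[0])),1),"w",round(s["gripper_width"],4),
     "\n travel",(R.inv().apply(np.array([x,y,z])-p)*1000).round(1),"rot",(R.inv()*T).as_rotvec().round(3))
E
python3 -c "
from h import *
plan(.5705,-.067,.13,59)"
```

```text
t 1.55 pos [0.4884 0.0929 0.1712] yaw 58.8 w 0.0853 
 travel [-152.9  -94.3   41.6] rot [ 0.     0.003 -0.003]
```

Emit:
{"fn": "move_arm", "kwargs": {
  "increments": [
    {"claw":85,"travel":[-35,-21,10],"rotation":[0,0,0]},
    {"claw":85,"travel":[-70,-42,20],"rotation":[0,0,0]},
    {"claw":85,"travel":[-105,-63,30],"rotation":[0,0,0]},
    {"claw":85,"travel":[-140,-84,40],"rotation":[0,0,0]},
    {"claw":85,"travel":[-153,-94,41],"rotation":[0,0,0]}
  ]
}}

```text
time: 1.97
ee_pos: [0.5709, -0.0673, 0.1291]
eef_rot: [0.269, 0.963, -0.001, 0.001]
ft_force: [0.6, 0.6, -0.4]
gripper_width: 0.0848
```

```bash
python3 -c "
from h import *
plan(.5705,-.067,.030,59)
overlay('scene',[],(150,110,310,230),5,'pics/e.png')"
```

```text
t 1.97 pos [ 0.5709 -0.0673  0.1291] yaw 58.8 w 0.0848 
 travel [ 0.8  0.  99.1] rot [-0.     0.003 -0.003]
```

View pics/e.png

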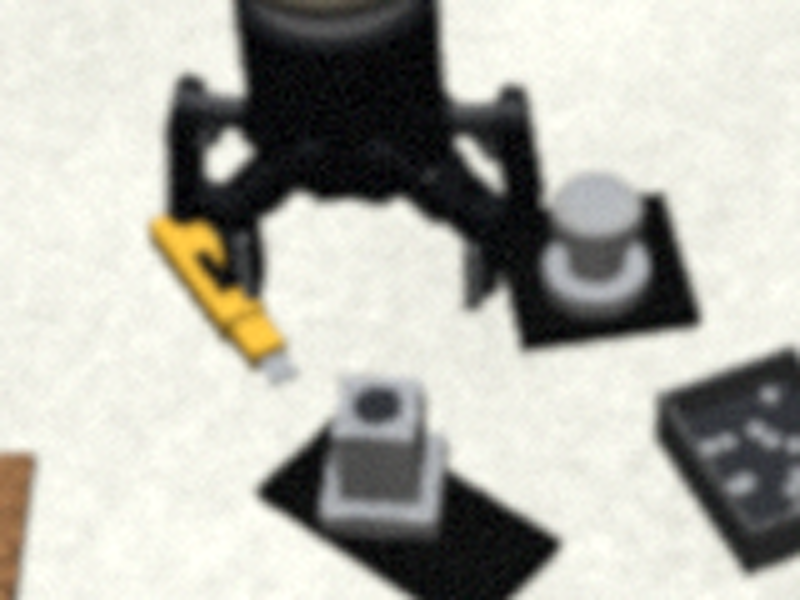

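The fingers straddle the dolly, with the post top at about (378,405) in the crop. The knife is clear, so I'll descend.

Emit:
{"fn": "move_arm", "kwargs": {
  "increments": [
    {"claw":85,"travel":[0,0,30],"rotation":[0,0,0]},
    {"claw":85,"travel":[0,0,60],"rotation":[0,0,0]},
    {"claw":85,"travel":[0,0,85],"rotation":[0,0,0]},
    {"claw":85,"travel":[0,0,99],"rotation":[0,0,0]},
    {"claw":85,"travel":[0,0,99],"rotation":[0,0,0]}
  ]
}}

```text
time: 2.43
ee_pos: [0.5654, -0.0611, 0.0285]
eef_rot: [0.267, 0.964, 0.0, -0.004]
ft_force: [0.4, -0.3, 0.8]
gripper_width: 0.0853
```

Emit:
{"fn": "move_arm", "kwargs": {
  "increments": [
    {"claw":60,"travel":[0,0,0],"rotation":[0,0,0]},
    {"claw":45,"travel":[0,0,0],"rotation":[0,0,0]},
    {"claw":20,"travel":[0,0,0],"rotation":[0,0,0]},
    {"claw":20,"travel":[0,0,0],"rotation":[0,0,0]},
    {"claw":20,"travel":[0,0,0],"rotation":[0,0,0]}
  ]
}}

```text
time: 2.85
ee_pos: [0.569, -0.0633, 0.0331]
eef_rot: [0.267, 0.964, -0.001, 0.001]
ft_force: [-1.4, -2.2, 6.1]
gripper_width: 0.0351
```

Emit:
{"fn": "move_arm", "kwargs": {
  "increments": [
    {"claw":20,"travel":[0,0,0],"rotation":[0,0,0]},
    {"claw":20,"travel":[0,0,0],"rotation":[0,0,0]},
    {"claw":20,"travel":[0,0,0],"rotation":[0,0,0]},
    {"claw":20,"travel":[0,0,0],"rotation":[0,0,0]},
    {"claw":20,"travel":[0,0,0],"rotation":[0,0,0]}
  ]
}}

```text
time: 3.27
ee_pos: [0.569, -0.0633, 0.0331]
eef_rot: [0.267, 0.964, -0.0, 0.001]
ft_force: [-1.1, -2.1, 6.6]
gripper_width: 0.0354
```

Emit:
{"fn": "move_arm", "kwargs": {
  "increments": [
    {"claw":20,"travel":[0,0,-10],"rotation":[0,0,0]},
    {"claw":20,"travel":[0,0,-30],"rotation":[0,0,0]},
    {"claw":20,"travel":[0,0,-60],"rotation":[0,0,0]},
    {"claw":20,"travel":[0,0,-80],"rotation":[0,0,0]},
    {"claw":20,"travel":[0,0,-80],"rotation":[0,0,0]}
  ]
}}

```text
time: 3.68
ee_pos: [0.5707, -0.0629, 0.1154]
eef_rot: [0.267, 0.964, 0.0, 0.004]
ft_force: [1.2, -0.1, -5.4]
gripper_width: 0.035
```

```bash
python3 -c "
from h import *
plan(.4975,-.275,.11,59)
overlay('scene',[],(150,90,310,210),5,'pics/f.png')
print(get_state()['ft_force'])"
```

```text
t 3.68 pos [ 0.5707 -0.0629  0.1154] yaw 59.0 w 0.035 
 travel [ -46.4 -219.6    5.2] rot [0.002 0.008 0.   ]
[ 0.33127891 -0.57929752 -6.10152518]
```

View pics/f.png

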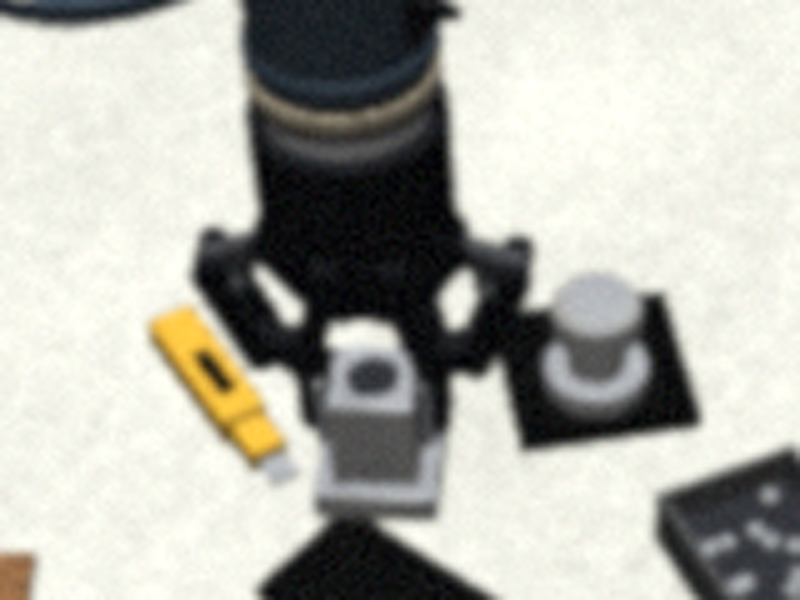

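Emit:
{"fn": "move_arm", "kwargs": {
  "increments": [
    {"claw":20,"travel":[-5,-25,0],"rotation":[0,0,0]},
    {"claw":20,"travel":[-10,-55,0],"rotation":[0,0,0]},
    {"claw":20,"travel":[-18,-90,0],"rotation":[0,0,0]},
    {"claw":20,"travel":[-25,-125,0],"rotation":[0,0,0]},
    {"claw":20,"travel":[-32,-160,0],"rotation":[0,0,0]}
  ]
}}

```text
time: 4.15
ee_pos: [0.5112, -0.2162, 0.1093]
eef_rot: [0.267, 0.964, 0.001, -0.002]
ft_force: [0.1, -0.0, -5.3]
gripper_width: 0.035
```

Emit:
{"fn": "move_arm", "kwargs": {
  "increments": [
    {"claw":20,"travel":[-6,-30,0],"rotation":[0,0,0]},
    {"claw":20,"travel":[-11,-57,0],"rotation":[0,0,0]},
    {"claw":20,"travel":[-11,-57,20],"rotation":[0,0,0]},
    {"claw":20,"travel":[-11,-57,40],"rotation":[0,0,0]},
    {"claw":20,"travel":[-11,-57,40],"rotation":[0,0,0]}
  ]
}}

```text
time: 4.57
ee_pos: [0.4895, -0.2686, 0.0665]
eef_rot: [0.268, 0.963, 0.002, -0.005]
ft_force: [-1.2, 1.1, -6.5]
gripper_width: 0.0353
```

```bash
python3 -c "
from h import *
plan(.496,-.2713,.0335,59)"
```

```text
t 4.57 pos [ 0.4895 -0.2686  0.0665] yaw 58.9 w 0.0353 
 travel [-7.4  1.  32.9] rot [ 0.002 -0.011 -0.002]
```

Emit:
{"fn": "move_arm", "kwargs": {
  "increments": [
    {"claw":20,"travel":[0,0,10],"rotation":[0,0,0]},
    {"claw":20,"travel":[0,0,20],"rotation":[0,0,0]},
    {"claw":20,"travel":[0,0,25],"rotation":[0,0,0]},
    {"claw":20,"travel":[0,0,25],"rotation":[0,0,0]},
    {"claw":20,"travel":[0,0,25],"rotation":[0,0,0]}
  ]
}}

```text
time: 4.98
ee_pos: [0.4935, -0.2703, 0.0462]
eef_rot: [0.267, 0.964, 0.0, -0.0]
ft_force: [-0.4, -0.9, -3.9]
gripper_width: 0.0353
```

```bash
python3 -c "
from h import *
plan(.496,-.2713,.0335,59)"
```

```text
t 4.98 pos [ 0.4935 -0.2703  0.0462] yaw 59.1 w 0.0353 
 travel [-2.7  0.4 12.7] rot [ 0.    -0.     0.001]
```

Emit:
{"fn": "move_arm", "kwargs": {
  "increments": [
    {"claw":20,"travel":[-2,0,6],"rotation":[0,0,0]},
    {"claw":20,"travel":[-2,0,10],"rotation":[0,0,0]},
    {"claw":20,"travel":[-2,0,13],"rotation":[0,0,0]},
    {"claw":20,"travel":[-2,0,13],"rotation":[0,0,0]},
    {"claw":20,"travel":[-2,0,13],"rotation":[0,0,0]}
  ]
}}

```text
time: 5.4
ee_pos: [0.495, -0.2717, 0.0333]
eef_rot: [0.267, 0.964, 0.0, -0.0]
ft_force: [-0.6, -0.8, -4.7]
gripper_width: 0.0351
```

Emit:
{"fn": "move_arm", "kwargs": {
  "increments": [
    {"claw":20,"travel":[0,0,1],"rotation":[0,0,0]},
    {"claw":20,"travel":[0,0,2],"rotation":[0,0,0]},
    {"claw":20,"travel":[0,0,2],"rotation":[0,0,0]}
  ]
}}

```text
time: 5.65
ee_pos: [0.495, -0.2717, 0.0331]
eef_rot: [0.267, 0.964, -0.0, 0.0]
ft_force: [-2.6, 2.5, 8.0]
gripper_width: 0.0351
```

Contact made, so I'll release and retreat upward.

Emit:
{"fn": "move_arm", "kwargs": {
  "increments": [
    {"claw":50,"travel":[0,0,-1],"rotation":[0,0,0]},
    {"claw":70,"travel":[0,0,-1],"rotation":[0,0,0]},
    {"claw":80,"travel":[0,0,-1],"rotation":[0,0,0]},
    {"claw":80,"travel":[0,0,-1],"rotation":[0,0,0]},
    {"claw":80,"travel":[0,0,-1],"rotation":[0,0,0]}
  ]
}}

```text
time: 6.07
ee_pos: [0.4952, -0.2718, 0.0323]
eef_rot: [0.267, 0.964, -0.0, 0.0]
ft_force: [-0.4, 0.1, -0.6]
gripper_width: 0.08
```

Emit:
{"fn": "move_arm", "kwargs": {
  "increments": [
    {"claw":80,"travel":[0,0,-20],"rotation":[0,0,0]},
    {"claw":80,"travel":[0,0,-55],"rotation":[0,0,0]},
    {"claw":80,"travel":[0,0,-90],"rotation":[0,0,0]},
    {"claw":80,"travel":[0,0,-110],"rotation":[0,0,0]},
    {"claw":80,"travel":[0,0,-110],"rotation":[0,0,0]}
  ]
}}

```text
time: 6.48
ee_pos: [0.4977, -0.2737, 0.1469]
eef_rot: [0.267, 0.964, -0.002, 0.005]
ft_force: [0.6, -0.7, 0.5]
gripper_width: 0.0801
```

```bash
python3 -c "
from h import *
plan(.5985,.3016,.14,-21.5)"
```

```text
t 6.48 pos [ 0.4977 -0.2737  0.1469] yaw 59.0 w 0.0801 
 travel [209.7 545.2   4. ] rot [0.006 0.009 1.405]
```

Emit:
{"fn": "move_arm", "kwargs": {
  "increments": [
    {"claw":80,"travel":[14,36,0],"rotation":[0,0,0.1]},
    {"claw":80,"travel":[28,73,0],"rotation":[0,0,0.2]},
    {"claw":80,"travel":[42,109,0],"rotation":[0,0,0.3]},
    {"claw":80,"travel":[56,146,0],"rotation":[0,0,0.4]},
    {"claw":80,"travel":[70,182,0],"rotation":[0,0,0.47]}
  ]
}}

```text
time: 6.9
ee_pos: [0.5282, -0.0778, 0.1413]
eef_rot: [0.486, 0.874, -0.0, -0.001]
ft_force: [0.5, -0.3, -0.3]
gripper_width: 0.0802
```

Emit:
{"fn": "move_arm", "kwargs": {
  "increments": [
    {"claw":80,"travel":[29,26,0],"rotation":[0,0,0.1]},
    {"claw":80,"travel":[58,52,0],"rotation":[0,0,0.2]},
    {"claw":80,"travel":[87,78,0],"rotation":[0,0,0.3]},
    {"claw":80,"travel":[116,104,0],"rotation":[0,0,0.4]},
    {"claw":80,"travel":[145,130,0],"rotation":[0,0,0.47]}
  ]
}}

```text
time: 7.32
ee_pos: [0.5612, 0.1142, 0.1412]
eef_rot: [0.676, 0.737, -0.001, -0.001]
ft_force: [-0.2, -0.5, -0.4]
gripper_width: 0.0801
```

```bash
python3 -c "
from h import *
plan(.5985,.3016,.14,-21.5)
overlay('top',[(rect(.5705-.002+.0-.0735,-.275,np.deg2rad(59),.036,.036,.068),(0,0,255))],(280,180,400,270),6,'pics/g.png')
overlay('scene',[],(50,170,210,290),5,'pics/g2.png')"
```

```text
t 7.32 pos [0.5612 0.1142 0.1412] yaw 4.9 w 0.0801 
 travel [183.5  53.2   1.1] rot [-0.002  0.     0.461]
```

View pics/g.png

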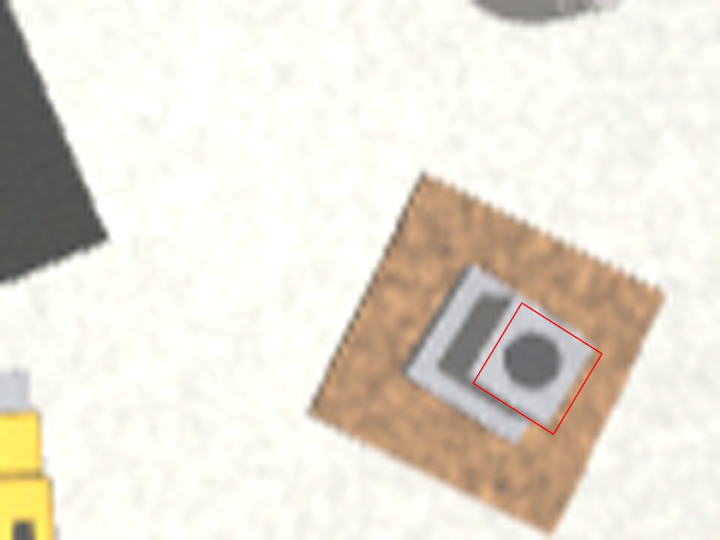

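The square dolly stands upright on the mat, with its disc at about (532,360) in the crop. Next is the rail dolly.

Emit:
{"fn": "move_arm", "kwargs": {
  "increments": [
    {"claw":80,"travel":[37,11,0],"rotation":[0,0,0.1]},
    {"claw":80,"travel":[74,21,0],"rotation":[0,0,0.2]},
    {"claw":80,"travel":[111,32,0],"rotation":[0,0,0.3]},
    {"claw":80,"travel":[148,42,0],"rotation":[0,0,0.4]},
    {"claw":80,"travel":[184,53,0],"rotation":[0,0,0.46]}
  ]
}}

```text
time: 7.83
ee_pos: [0.5976, 0.3011, 0.141]
eef_rot: [0.826, 0.563, -0.001, -0.0]
ft_force: [0.3, -0.4, -1.4]
gripper_width: 0.0798
```

Emit:
{"fn": "move_arm", "kwargs": {
  "increments": [
    {"claw":80,"travel":[0,0,10],"rotation":[0,0,0]},
    {"claw":80,"travel":[0,0,30],"rotation":[0,0,0]},
    {"claw":80,"travel":[0,0,50],"rotation":[0,0,0]},
    {"claw":80,"travel":[0,0,50],"rotation":[0,0,0]},
    {"claw":80,"travel":[0,0,50],"rotation":[0,0,0]}
  ]
}}

```text
time: 8.25
ee_pos: [0.5967, 0.2988, 0.0901]
eef_rot: [0.825, 0.565, -0.002, -0.001]
ft_force: [0.2, -0.6, -0.1]
gripper_width: 0.0801
```

```bash
python3 -c "
from h import *
print('sq on mat',unproj('top',[[368.25,239.58]],.068))
plan(.5985,.3016,.035,-21.5)"
```

```text
sq on mat [[ 0.49801115 -0.27303969  0.068     ]]
t 8.25 pos [0.5967 0.2988 0.0901] yaw -21.2 w 0.0801 
 travel [ 3.4  0.9 55.1] rot [-0.004  0.003  0.005]
```

Emit:
{"fn": "move_arm", "kwargs": {
  "increments": [
    {"claw":70,"travel":[2,1,20],"rotation":[0,0,0]},
    {"claw":60,"travel":[2,1,40],"rotation":[0,0,0]},
    {"claw":50,"travel":[2,1,54],"rotation":[0,0,0]},
    {"claw":50,"travel":[2,1,54],"rotation":[0,0,0]},
    {"claw":50,"travel":[2,1,54],"rotation":[0,0,0]}
  ]
}}

```text
time: 8.67
ee_pos: [0.5996, 0.3012, 0.0382]
eef_rot: [0.825, 0.565, -0.001, -0.0]
ft_force: [0.2, -0.8, -0.2]
gripper_width: 0.0503
```

Emit:
{"fn": "move_arm", "kwargs": {
  "increments": [
    {"claw":40,"travel":[0,0,0],"rotation":[0,0,0]},
    {"claw":35,"travel":[0,0,0],"rotation":[0,0,0]},
    {"claw":10,"travel":[0,0,0],"rotation":[0,0,0]},
    {"claw":10,"travel":[0,0,0],"rotation":[0,0,0]},
    {"claw":10,"travel":[0,0,0],"rotation":[0,0,0]}
  ]
}}

```text
time: 9.08
ee_pos: [0.5994, 0.3023, 0.0399]
eef_rot: [0.825, 0.565, 0.0, -0.0]
ft_force: [-3.5, -0.5, 5.6]
gripper_width: 0.0272
```

Emit:
{"fn": "move_arm", "kwargs": {
  "increments": [
    {"claw":10,"travel":[0,0,0],"rotation":[0,0,0]},
    {"claw":10,"travel":[0,0,0],"rotation":[0,0,0]}
  ]
}}

```text
time: 9.25
ee_pos: [0.5994, 0.3023, 0.0399]
eef_rot: [0.825, 0.565, 0.0, -0.0]
ft_force: [-4.4, 1.2, 6.9]
gripper_width: 0.0272
```

Emit:
{"fn": "move_arm", "kwargs": {
  "increments": [
    {"claw":10,"travel":[0,0,-10],"rotation":[0,0,0]},
    {"claw":10,"travel":[0,0,-30],"rotation":[0,0,0]},
    {"claw":10,"travel":[0,0,-60],"rotation":[0,0,0]},
    {"claw":10,"travel":[0,0,-80],"rotation":[0,0,0]},
    {"claw":10,"travel":[0,0,-80],"rotation":[0,0,0]}
  ]
}}

```text
time: 9.67
ee_pos: [0.6035, 0.3027, 0.1234]
eef_rot: [0.825, 0.565, 0.005, 0.002]
ft_force: [1.2, -0.0, -3.7]
gripper_width: 0.0274
```

```bash
python3 -c "
from h import *
plan(.587,-.065,.12,-64.5)
print(get_state()['ft_force'])
overlay('scene',[],(300,70,420,160),6,'pics/i.png')"
```

```text
t 9.67 pos [0.6035 0.3027 0.1234] yaw -21.2 w 0.0274 
 travel [-348.8  117.5    2.2] rot [ 0.006 -0.009  0.756]
[ 1.15282333 -0.04326946 -3.74851065]
```

View pics/i.png

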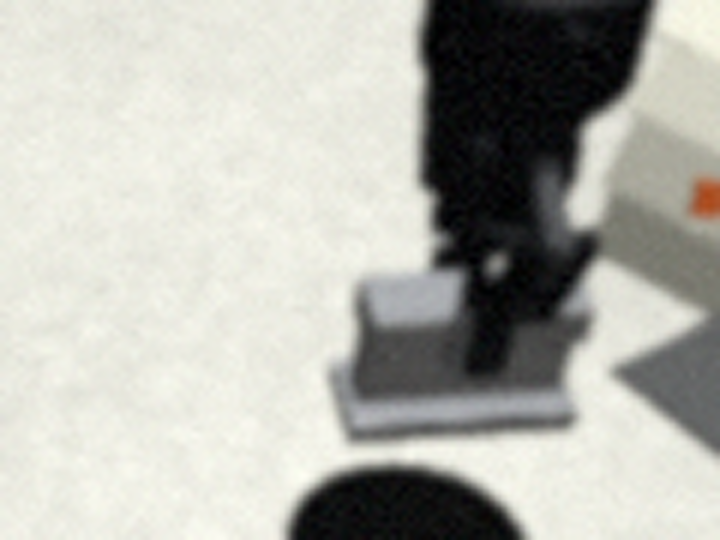

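Emit:
{"fn": "move_arm", "kwargs": {
  "increments": [
    {"claw":10,"travel":[-30,10,0],"rotation":[0,0,0.08]},
    {"claw":10,"travel":[-65,23,0],"rotation":[0,0,0.16]},
    {"claw":10,"travel":[-101,35,0],"rotation":[0,0,0.24]},
    {"claw":10,"travel":[-137,48,0],"rotation":[0,0,0.32]},
    {"claw":10,"travel":[-173,60,0],"rotation":[0,0,0.38]}
  ]
}}

```text
time: 10.13
ee_pos: [0.5915, 0.1171, 0.1161]
eef_rot: [0.918, 0.398, -0.002, -0.0]
ft_force: [0.5, -0.2, -4.6]
gripper_width: 0.0273
```

Emit:
{"fn": "move_arm", "kwargs": {
  "increments": [
    {"claw":10,"travel":[-30,26,0],"rotation":[0,0,0.08]},
    {"claw":10,"travel":[-60,52,0],"rotation":[0,0,0.16]},
    {"claw":10,"travel":[-90,78,0],"rotation":[0,0,0.24]},
    {"claw":10,"travel":[-120,104,0],"rotation":[0,0,0.32]},
    {"claw":10,"travel":[-139,120,0],"rotation":[0,0,0.38]}
  ]
}}

```text
time: 10.55
ee_pos: [0.585, -0.0687, 0.1164]
eef_rot: [0.976, 0.216, -0.001, 0.0]
ft_force: [0.2, 1.0, -4.6]
gripper_width: 0.0273
```

Emit:
{"fn": "move_arm", "kwargs": {
  "increments": [
    {"claw":10,"travel":[0,0,15],"rotation":[0,0,0]},
    {"claw":10,"travel":[0,0,30],"rotation":[0,0,0]},
    {"claw":10,"travel":[0,0,50],"rotation":[0,0,0]},
    {"claw":10,"travel":[0,0,50],"rotation":[0,0,0]},
    {"claw":10,"travel":[0,0,50],"rotation":[0,0,0]}
  ]
}}

```text
time: 10.97
ee_pos: [0.584, -0.0642, 0.0659]
eef_rot: [0.976, 0.219, -0.003, -0.001]
ft_force: [0.2, -0.2, -3.6]
gripper_width: 0.027
```

```bash
python3 -c "
from h import *
plan(.5887,-.0642,.040,-64.6)"
```

```text
t 10.97 pos [ 0.584  -0.0642  0.0659] yaw -64.8 w 0.027 
 travel [ 4.4  2.1 25.9] rot [-0.004  0.005 -0.003]
```

Emit:
{"fn": "move_arm", "kwargs": {
  "increments": [
    {"claw":10,"travel":[3,1,8],"rotation":[0,0,0]},
    {"claw":10,"travel":[3,1,16],"rotation":[0,0,0]},
    {"claw":10,"travel":[3,1,22],"rotation":[0,0,0]},
    {"claw":10,"travel":[3,1,22],"rotation":[0,0,0]},
    {"claw":10,"travel":[3,1,22],"rotation":[0,0,0]}
  ]
}}

```text
time: 11.38
ee_pos: [0.589, -0.064, 0.046]
eef_rot: [0.976, 0.219, -0.0, -0.0]
ft_force: [0.6, 0.5, -4.6]
gripper_width: 0.027
```

```bash
python3 -c "
from h import *
plan(.5887,-.0642,.040,-64.6)
print(get_state()['ft_force'])"
```

```text
t 11.38 pos [ 0.589 -0.064  0.046] yaw -64.7 w 0.027 
 travel [-0.3  0.   6. ] rot [-0.001  0.001 -0.002]
[ 0.57827661  0.52254122 -4.60983326]
```

Emit:
{"fn": "move_arm", "kwargs": {
  "increments": [
    {"claw":10,"travel":[0,0,3],"rotation":[0,0,0]},
    {"claw":10,"travel":[0,0,6],"rotation":[0,0,0]},
    {"claw":10,"travel":[0,0,8],"rotation":[0,0,0]},
    {"claw":10,"travel":[0,0,8],"rotation":[0,0,0]},
    {"claw":10,"travel":[0,0,8],"rotation":[0,0,0]}
  ]
}}

```text
time: 11.8
ee_pos: [0.5897, -0.0644, 0.0398]
eef_rot: [0.976, 0.219, 0.001, 0.0]
ft_force: [-2.1, 1.0, 5.7]
gripper_width: 0.0274
```

Contact again, so I'll release, lift and check from the top camera once the arm is clear, on the way to the mushroom dolly.

Emit:
{"fn": "move_arm", "kwargs": {
  "increments": [
    {"claw":40,"travel":[0,0,-1],"rotation":[0,0,0]},
    {"claw":60,"travel":[0,0,-1],"rotation":[0,0,0]},
    {"claw":75,"travel":[0,0,-1],"rotation":[0,0,0]},
    {"claw":75,"travel":[0,0,-1],"rotation":[0,0,0]},
    {"claw":75,"travel":[0,0,-1],"rotation":[0,0,0]}
  ]
}}

```text
time: 12.22
ee_pos: [0.5895, -0.0644, 0.0393]
eef_rot: [0.976, 0.219, 0.0, 0.0]
ft_force: [0.7, 0.2, 0.5]
gripper_width: 0.0746
```

Emit:
{"fn": "move_arm", "kwargs": {
  "increments": [
    {"claw":75,"travel":[0,0,-20],"rotation":[0,0,0]},
    {"claw":75,"travel":[0,0,-50],"rotation":[0,0,0]},
    {"claw":75,"travel":[0,0,-80],"rotation":[0,0,0]},
    {"claw":75,"travel":[0,0,-80],"rotation":[0,0,0]},
    {"claw":75,"travel":[0,0,-80],"rotation":[0,0,0]}
  ]
}}

```text
time: 12.63
ee_pos: [0.5907, -0.0647, 0.1211]
eef_rot: [0.976, 0.219, 0.002, 0.001]
ft_force: [-0.1, 0.6, -1.0]
gripper_width: 0.075
```

```bash
python3 -c "
from h import *
plan(.498,.079,.12,-64.6)"
```

```text
t 12.63 pos [ 0.5907 -0.0647  0.1211] yaw -64.7 w 0.075 
 travel [ -22.5 -169.6    0.5] rot [ 0.003 -0.003 -0.002]
```

Emit:
{"fn": "move_arm", "kwargs": {
  "increments": [
    {"claw":80,"travel":[-5,-36,0],"rotation":[0,0,0]},
    {"claw":80,"travel":[-10,-72,0],"rotation":[0,0,0]},
    {"claw":80,"travel":[-15,-108,0],"rotation":[0,0,0]},
    {"claw":80,"travel":[-20,-144,0],"rotation":[0,0,0]},
    {"claw":80,"travel":[-22,-170,0],"rotation":[0,0,0]}
  ]
}}

```text
time: 13.05
ee_pos: [0.4927, 0.082, 0.1177]
eef_rot: [0.976, 0.219, -0.003, -0.001]
ft_force: [-0.2, 0.1, -0.3]
gripper_width: 0.08
```

Emit:
{"fn": "move_arm", "kwargs": {
  "increments": [
    {"claw":80,"travel":[0,0,20],"rotation":[0,0,0]},
    {"claw":80,"travel":[0,0,40],"rotation":[0,0,0]},
    {"claw":80,"travel":[0,0,40],"rotation":[0,0,0]},
    {"claw":80,"travel":[0,0,40],"rotation":[0,0,0]}
  ]
}}

```text
time: 13.38
ee_pos: [0.4953, 0.0802, 0.0778]
eef_rot: [0.976, 0.219, -0.002, -0.001]
ft_force: [-0.4, -0.3, 0.8]
gripper_width: 0.0801
```

```bash
python3 -c "
from h import *
plan(.4985,.0793,.030,-64.6)
r=np.deg2rad
overlay('top',[(rect(.586,-.0655,r(25.4),.13,.064,.008),(255,0,0)),(rect(.586,-.0655,r(25.4),.084,.028,.066),(0,0,255)),(rect(.586,-.0655,r(25.4),.088,.038,.018),(0,160,0))],(180,140,340,260),5,'pics/j.png')"
```

```text
t 13.38 pos [0.4953 0.0802 0.0778] yaw -64.7 w 0.0801 
 travel [ 2.7  2.3 47.7] rot [-0.002  0.004 -0.002]
```

View pics/j.png

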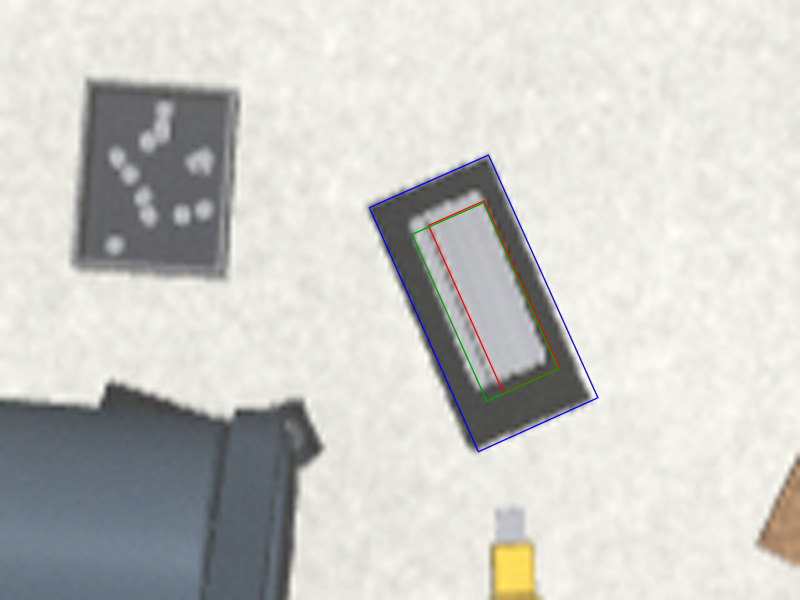

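The rail dolly stands on the long pad, aligned and about 5 mm from centre, which is well inside the 15 mm allowed. Next I'll grip the mushroom dolly.

Emit:
{"fn": "move_arm", "kwargs": {
  "increments": [
    {"claw":80,"travel":[1,1,20],"rotation":[0,0,0]},
    {"claw":70,"travel":[1,1,35],"rotation":[0,0,0]},
    {"claw":65,"travel":[1,1,48],"rotation":[0,0,0]},
    {"claw":60,"travel":[1,1,48],"rotation":[0,0,0]},
    {"claw":60,"travel":[1,1,48],"rotation":[0,0,0]}
  ]
}}

```text
time: 13.85
ee_pos: [0.4985, 0.0792, 0.0315]
eef_rot: [0.976, 0.218, -0.0, -0.0]
ft_force: [0.3, 0.3, -0.3]
gripper_width: 0.0598
```

Emit:
{"fn": "move_arm", "kwargs": {
  "increments": [
    {"claw":55,"travel":[0,0,0],"rotation":[0,0,0]},
    {"claw":50,"travel":[0,0,0],"rotation":[0,0,0]},
    {"claw":25,"travel":[0,0,0],"rotation":[0,0,0]},
    {"claw":25,"travel":[0,0,0],"rotation":[0,0,0]},
    {"claw":25,"travel":[0,0,0],"rotation":[0,0,0]}
  ]
}}

```text
time: 14.27
ee_pos: [0.4982, 0.0801, 0.0328]
eef_rot: [0.976, 0.218, 0.0, -0.0]
ft_force: [-1.0, 2.8, 7.2]
gripper_width: 0.0422
```

Emit:
{"fn": "move_arm", "kwargs": {
  "increments": [
    {"claw":25,"travel":[0,0,0],"rotation":[0,0,0]},
    {"claw":25,"travel":[0,0,0],"rotation":[0,0,0]}
  ]
}}

```text
time: 14.43
ee_pos: [0.4982, 0.0802, 0.0328]
eef_rot: [0.976, 0.218, 0.0, -0.0]
ft_force: [-1.8, 2.0, 6.8]
gripper_width: 0.0422
```

Emit:
{"fn": "move_arm", "kwargs": {
  "increments": [
    {"claw":25,"travel":[0,0,-10],"rotation":[0,0,0]},
    {"claw":25,"travel":[0,0,-30],"rotation":[0,0,0]},
    {"claw":25,"travel":[0,0,-60],"rotation":[0,0,0]},
    {"claw":25,"travel":[0,0,-80],"rotation":[0,0,0]},
    {"claw":25,"travel":[0,0,-80],"rotation":[0,0,0]}
  ]
}}

```text
time: 14.85
ee_pos: [0.5008, 0.0794, 0.1153]
eef_rot: [0.976, 0.219, 0.004, 0.001]
ft_force: [1.2, -0.2, -4.1]
gripper_width: 0.0422
```

```bash
python3 -c "
from h import *
plan(.5975,.3046,.11,-64.6)
print(get_state()['ft_force'])
overlay('scene',[],(200,70,320,160),6,'pics/k.png')"
```

```text
t 14.85 pos [0.5008 0.0794 0.1153] yaw -64.7 w 0.0422 
 travel [ 183.5 -162.3    6. ] rot [ 0.004 -0.007 -0.002]
[ 1.24365141 -0.16810127 -4.14235431]
```

View pics/k.png

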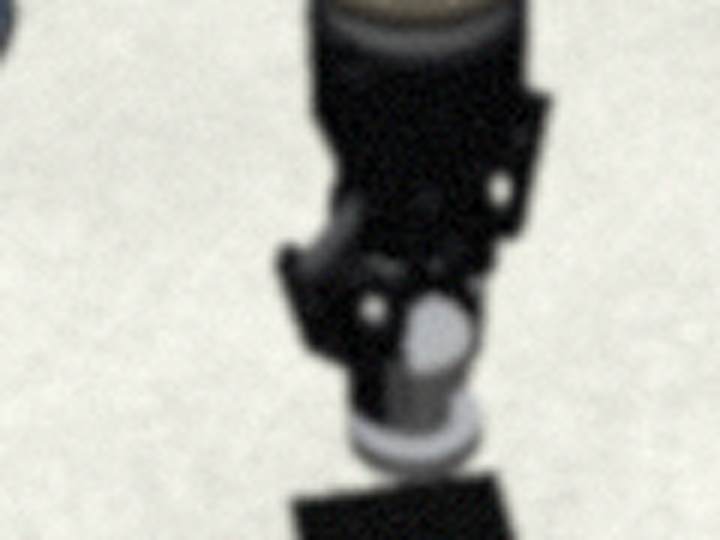

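Held upright. On to the round pad.

Emit:
{"fn": "move_arm", "kwargs": {
  "increments": [
    {"claw":25,"travel":[20,-18,0],"rotation":[0,0,0]},
    {"claw":25,"travel":[45,-40,0],"rotation":[0,0,0]},
    {"claw":25,"travel":[70,-62,0],"rotation":[0,0,0]},
    {"claw":25,"travel":[95,-84,0],"rotation":[0,0,0]},
    {"claw":25,"travel":[120,-106,0],"rotation":[0,0,0]}
  ]
}}

```text
time: 15.32
ee_pos: [0.5605, 0.2276, 0.1094]
eef_rot: [0.976, 0.218, -0.002, 0.0]
ft_force: [0.1, 0.1, -4.5]
gripper_width: 0.0422
```

Emit:
{"fn": "move_arm", "kwargs": {
  "increments": [
    {"claw":25,"travel":[22,-19,0],"rotation":[0,0,0]},
    {"claw":25,"travel":[44,-38,0],"rotation":[0,0,0]},
    {"claw":25,"travel":[65,-56,10],"rotation":[0,0,0]},
    {"claw":25,"travel":[65,-56,30],"rotation":[0,0,0]},
    {"claw":25,"travel":[65,-56,45],"rotation":[0,0,0]}
  ]
}}

```text
time: 15.73
ee_pos: [0.5955, 0.3065, 0.0634]
eef_rot: [0.976, 0.22, -0.001, 0.0]
ft_force: [-0.7, 0.3, -5.0]
gripper_width: 0.0421
```

Emit:
{"fn": "move_arm", "kwargs": {
  "increments": [
    {"claw":25,"travel":[0,0,5],"rotation":[0,0,0]},
    {"claw":25,"travel":[0,0,10],"rotation":[0,0,0]},
    {"claw":25,"travel":[0,0,10],"rotation":[0,0,0]},
    {"claw":25,"travel":[0,0,10],"rotation":[0,0,0]}
  ]
}}

```text
time: 16.07
ee_pos: [0.5965, 0.3046, 0.0561]
eef_rot: [0.976, 0.218, -0.0, 0.0]
ft_force: [-1.0, -0.7, -4.7]
gripper_width: 0.0423
```

```bash
python3 -c "
from h import *
plan(.5975,.3046,.033,-64.6)
print(get_state()['ft_force'])"
```

```text
t 16.07 pos [0.5965 0.3046 0.0561] yaw -64.8 w 0.0423 
 travel [ 1.   0.4 23.1] rot [-0.     0.    -0.003]
[-1.04162308 -0.65930748 -4.73077826]
```

Emit:
{"fn": "move_arm", "kwargs": {
  "increments": [
    {"claw":25,"travel":[1,0,7],"rotation":[0,0,0]},
    {"claw":25,"travel":[1,0,14],"rotation":[0,0,0]},
    {"claw":25,"travel":[1,0,19],"rotation":[0,0,0]},
    {"claw":25,"travel":[1,0,19],"rotation":[0,0,0]},
    {"claw":25,"travel":[1,0,19],"rotation":[0,0,0]}
  ]
}}

```text
time: 16.48
ee_pos: [0.5969, 0.3052, 0.0368]
eef_rot: [0.976, 0.219, -0.001, 0.0]
ft_force: [0.5, -0.2, -4.0]
gripper_width: 0.0423
```

Emit:
{"fn": "move_arm", "kwargs": {
  "increments": [
    {"claw":25,"travel":[0,0,2],"rotation":[0,0,0]},
    {"claw":25,"travel":[0,0,4],"rotation":[0,0,0]},
    {"claw":25,"travel":[0,0,5],"rotation":[0,0,0]},
    {"claw":25,"travel":[0,0,5],"rotation":[0,0,0]}
  ]
}}

```text
time: 16.82
ee_pos: [0.5976, 0.3055, 0.0329]
eef_rot: [0.976, 0.219, 0.0, -0.0]
ft_force: [-0.7, -0.5, -1.0]
gripper_width: 0.042
```

Emit:
{"fn": "move_arm", "kwargs": {
  "increments": [
    {"claw":25,"travel":[0,0,1],"rotation":[0,0,0]},
    {"claw":25,"travel":[0,0,1.5],"rotation":[0,0,0]},
    {"claw":25,"travel":[0,0,1.5],"rotation":[0,0,0]}
  ]
}}

```text
time: 17.07
ee_pos: [0.5976, 0.3055, 0.0328]
eef_rot: [0.976, 0.219, 0.0, 0.0]
ft_force: [-3.0, -1.9, 7.7]
gripper_width: 0.0422
```

Emit:
{"fn": "move_arm", "kwargs": {
  "increments": [
    {"claw":50,"travel":[0,0,-1],"rotation":[0,0,0]},
    {"claw":65,"travel":[0,0,-1],"rotation":[0,0,0]},
    {"claw":80,"travel":[0,0,-1],"rotation":[0,0,0]},
    {"claw":80,"travel":[0,0,-1],"rotation":[0,0,0]},
    {"claw":80,"travel":[0,0,-1],"rotation":[0,0,0]}
  ]
}}

```text
time: 17.48
ee_pos: [0.5975, 0.3055, 0.0317]
eef_rot: [0.976, 0.219, 0.0, -0.0]
ft_force: [0.2, -0.4, 0.6]
gripper_width: 0.0798
```

Emit:
{"fn": "move_arm", "kwargs": {
  "increments": [
    {"claw":80,"travel":[0,0,-20],"rotation":[0,0,0]},
    {"claw":80,"travel":[0,0,-55],"rotation":[0,0,0]},
    {"claw":80,"travel":[0,0,-90],"rotation":[0,0,0]},
    {"claw":80,"travel":[0,0,-100],"rotation":[0,0,0]},
    {"claw":80,"travel":[0,0,-100],"rotation":[0,0,0]}
  ]
}}

```text
time: 17.9
ee_pos: [0.6001, 0.3064, 0.1359]
eef_rot: [0.976, 0.219, 0.004, -0.0]
ft_force: [-0.0, -0.2, 0.5]
gripper_width: 0.0799
```

```bash
python3 -c "
from h import *
plan(.498,-.273,.135,-31)"
```

```text
t 17.9 pos [0.6001 0.3064 0.1359] yaw -64.7 w 0.0799 
 travel [-339.6  480.4   -1.4] rot [ 0.004 -0.008 -0.589]
```

Emit:
{"fn": "move_arm", "kwargs": {
  "increments": [
    {"claw":80,"travel":[-23,32,0],"rotation":[0,0,0]},
    {"claw":80,"travel":[-46,64,0],"rotation":[0,0,0]},
    {"claw":80,"travel":[-69,96,0],"rotation":[0,0,0]},
    {"claw":80,"travel":[-92,128,0],"rotation":[0,0,0]},
    {"claw":80,"travel":[-113,160,0],"rotation":[0,0,0]}
  ]
}}

```text
time: 18.32
ee_pos: [0.561, 0.111, 0.1299]
eef_rot: [0.976, 0.219, -0.002, -0.0]
ft_force: [0.5, 0.5, -0.3]
gripper_width: 0.0801
```

Emit:
{"fn": "move_arm", "kwargs": {
  "increments": [
    {"claw":80,"travel":[-23,32,0],"rotation":[0,0,0]},
    {"claw":80,"travel":[-46,64,0],"rotation":[0,0,0]},
    {"claw":80,"travel":[-69,96,0],"rotation":[0,0,0]},
    {"claw":80,"travel":[-92,128,0],"rotation":[0,0,0]},
    {"claw":80,"travel":[-113,160,0],"rotation":[0,0,0]}
  ]
}}

```text
time: 18.73
ee_pos: [0.5273, -0.0817, 0.1301]
eef_rot: [0.976, 0.219, -0.002, -0.001]
ft_force: [0.8, -0.0, 0.1]
gripper_width: 0.0802
```

Emit:
{"fn": "move_arm", "kwargs": {
  "increments": [
    {"claw":80,"travel":[-23,32,0],"rotation":[0,0,-0.12]},
    {"claw":80,"travel":[-46,64,0],"rotation":[0,0,-0.24]},
    {"claw":80,"travel":[-69,96,0],"rotation":[0,0,-0.36]},
    {"claw":80,"travel":[-92,128,0],"rotation":[0,0,-0.48]},
    {"claw":80,"travel":[-113,160,0],"rotation":[0,0,-0.59]}
  ]
}}

```text
time: 19.15
ee_pos: [0.4941, -0.2706, 0.13]
eef_rot: [0.871, 0.491, -0.001, -0.002]
ft_force: [1.0, 0.9, 0.3]
gripper_width: 0.08
```

Emit:
{"fn": "move_arm", "kwargs": {
  "increments": [
    {"claw":80,"travel":[0,0,20],"rotation":[0,0,0]},
    {"claw":80,"travel":[0,0,45],"rotation":[0,0,0]},
    {"claw":80,"travel":[0,0,45],"rotation":[0,0,0]},
    {"claw":80,"travel":[0,0,45],"rotation":[0,0,0]}
  ]
}}

```text
time: 19.48
ee_pos: [0.4941, -0.2685, 0.0845]
eef_rot: [0.873, 0.488, -0.001, -0.003]
ft_force: [0.3, 0.1, -0.1]
gripper_width: 0.08
```

```bash
python3 -c "
from h import *
plan(.498,-.273,.032,-31)
cv2.imwrite('pics/l0.png',camera('top'))"
```

```text
t 19.48 pos [ 0.4941 -0.2685  0.0845] yaw -31.6 w 0.08 
 travel [-1.8  6.  52.4] rot [-0.007 -0.001 -0.01 ]
```

Emit:
{"fn": "move_arm", "kwargs": {
  "increments": [
    {"claw":80,"travel":[-2,3,0],"rotation":[0,0,-0.01]},
    {"claw":80,"travel":[-2,3,20],"rotation":[0,0,-0.01]},
    {"claw":80,"travel":[-2,3,40],"rotation":[0,0,-0.01]},
    {"claw":70,"travel":[-2,3,51],"rotation":[0,0,-0.01]},
    {"claw":60,"travel":[-2,3,51],"rotation":[0,0,-0.01]}
  ]
}}

```text
time: 19.95
ee_pos: [0.4971, -0.2722, 0.0346]
eef_rot: [0.87, 0.493, -0.001, -0.001]
ft_force: [-0.2, 0.2, -0.2]
gripper_width: 0.0611
```

Emit:
{"fn": "move_arm", "kwargs": {
  "increments": [
    {"claw":55,"travel":[0,0,0],"rotation":[0,0,0]},
    {"claw":45,"travel":[0,0,0],"rotation":[0,0,0]},
    {"claw":40,"travel":[0,0,0],"rotation":[0,0,0]},
    {"claw":20,"travel":[0,0,0],"rotation":[0,0,0]},
    {"claw":20,"travel":[0,0,0],"rotation":[0,0,0]}
  ]
}}

```text
time: 20.37
ee_pos: [0.4974, -0.2731, 0.0371]
eef_rot: [0.87, 0.493, -0.0, 0.0]
ft_force: [-2.6, 1.1, 6.9]
gripper_width: 0.0349
```

Emit:
{"fn": "move_arm", "kwargs": {
  "increments": [
    {"claw":20,"travel":[0,0,0],"rotation":[0,0,0]},
    {"claw":20,"travel":[0,0,0],"rotation":[0,0,0]},
    {"claw":20,"travel":[0,0,0],"rotation":[0,0,0]}
  ]
}}

```text
time: 20.62
ee_pos: [0.4974, -0.2731, 0.0371]
eef_rot: [0.87, 0.493, -0.0, 0.0]
ft_force: [-2.4, 1.3, 5.5]
gripper_width: 0.0351
```

```bash
python3 -c "
from h import *
plan(.498,-.273,.032,-31)"
```

```text
t 20.62 pos [ 0.4974 -0.2731  0.0371] yaw -30.9 w 0.0351 
 travel [0.3 0.4 5.1] rot [0.    0.    0.001]
```

Emit:
{"fn": "move_arm", "kwargs": {
  "increments": [
    {"claw":20,"travel":[0,0,-10],"rotation":[0,0,0]},
    {"claw":20,"travel":[0,0,-30],"rotation":[0,0,0]},
    {"claw":20,"travel":[0,0,-60],"rotation":[0,0,0]},
    {"claw":20,"travel":[0,0,-80],"rotation":[0,0,0]},
    {"claw":20,"travel":[0,0,-80],"rotation":[0,0,0]}
  ]
}}

```text
time: 21.03
ee_pos: [0.5, -0.275, 0.12]
eef_rot: [0.87, 0.493, 0.002, 0.004]
ft_force: [1.1, -0.3, -4.6]
gripper_width: 0.0351
```

```bash
python3 -c "
from h import *
plan(.4876,.085,.12,-17.3);print(get_state()['ft_force'])"
```

```text
t 21.03 pos [ 0.5   -0.275  0.12 ] yaw -31.0 w 0.0351 
 travel [ 302.4 -195.8   -2.2] rot [ 0.009  0.002 -0.238]
[ 1.10747491 -0.32047368 -4.62966789]
```

Emit:
{"fn": "move_arm", "kwargs": {
  "increments": [
    {"claw":20,"travel":[25,-16,0],"rotation":[0,0,0]},
    {"claw":20,"travel":[58,-38,0],"rotation":[0,0,0]},
    {"claw":20,"travel":[92,-60,0],"rotation":[0,0,0]},
    {"claw":20,"travel":[126,-82,0],"rotation":[0,0,0]},
    {"claw":20,"travel":[160,-104,0],"rotation":[0,0,0]}
  ]
}}

```text
time: 21.45
ee_pos: [0.4895, -0.0807, 0.1147]
eef_rot: [0.871, 0.492, -0.001, -0.001]
ft_force: [1.2, 0.0, -6.0]
gripper_width: 0.035
```

Emit:
{"fn": "move_arm", "kwargs": {
  "increments": [
    {"claw":20,"travel":[33,-21,0],"rotation":[0,0,-0.06]},
    {"claw":20,"travel":[66,-42,0],"rotation":[0,0,-0.12]},
    {"claw":20,"travel":[99,-63,0],"rotation":[0,0,-0.18]},
    {"claw":20,"travel":[125,-80,0],"rotation":[0,0,-0.24]},
    {"claw":20,"travel":[142,-91,0],"rotation":[0,0,-0.24]}
  ]
}}

```text
time: 21.87
ee_pos: [0.4839, 0.0892, 0.1147]
eef_rot: [0.804, 0.595, -0.001, -0.001]
ft_force: [0.0, -0.1, -4.9]
gripper_width: 0.0354
```

Emit:
{"fn": "move_arm", "kwargs": {
  "increments": [
    {"claw":20,"travel":[0,0,15],"rotation":[0,0,0]},
    {"claw":20,"travel":[0,0,35],"rotation":[0,0,0]},
    {"claw":20,"travel":[0,0,50],"rotation":[0,0,0]},
    {"claw":20,"travel":[0,0,50],"rotation":[0,0,0]},
    {"claw":20,"travel":[0,0,50],"rotation":[0,0,0]}
  ]
}}

```text
time: 22.28
ee_pos: [0.4845, 0.0862, 0.0646]
eef_rot: [0.805, 0.593, -0.001, -0.001]
ft_force: [0.4, -0.2, -4.8]
gripper_width: 0.0353
```

```bash
python3 -c "
from h import *
plan(.4876,.085,.037,-17.3);print(get_state()['ft_force'])"
```

```text
t 22.28 pos [0.4845 0.0862 0.0646] yaw -17.2 w 0.0353 
 travel [-0.2  3.4 27.6] rot [-0.004  0.001  0.002]
[ 0.41513394 -0.24427351 -4.76611115]
```

Emit:
{"fn": "move_arm", "kwargs": {
  "increments": [
    {"claw":20,"travel":[0,1,8],"rotation":[0,0,0]},
    {"claw":20,"travel":[0,1,16],"rotation":[0,0,0]},
    {"claw":20,"travel":[0,1,22],"rotation":[0,0,0]},
    {"claw":20,"travel":[0,1,22],"rotation":[0,0,0]},
    {"claw":20,"travel":[0,1,22],"rotation":[0,0,0]}
  ]
}}

```text
time: 22.7
ee_pos: [0.4864, 0.0857, 0.0435]
eef_rot: [0.805, 0.593, -0.0, -0.0]
ft_force: [-0.4, 0.5, -5.0]
gripper_width: 0.0348
```

Emit:
{"fn": "move_arm", "kwargs": {
  "increments": [
    {"claw":20,"travel":[0,0,3],"rotation":[0,0,0]},
    {"claw":20,"travel":[0,0,6],"rotation":[0,0,0]},
    {"claw":20,"travel":[0,0,8],"rotation":[0,0,0]},
    {"claw":20,"travel":[0,0,8],"rotation":[0,0,0]},
    {"claw":20,"travel":[0,0,8],"rotation":[0,0,0]}
  ]
}}

```text
time: 23.12
ee_pos: [0.4871, 0.0858, 0.0371]
eef_rot: [0.805, 0.593, 0.0, 0.0]
ft_force: [-0.8, -0.3, 6.0]
gripper_width: 0.0349
```

Contact with the pad. I'll release, lift and back off over clear bench.

Emit:
{"fn": "move_arm", "kwargs": {
  "increments": [
    {"claw":50,"travel":[0,0,-1],"rotation":[0,0,0]},
    {"claw":65,"travel":[0,0,-1],"rotation":[0,0,0]},
    {"claw":75,"travel":[0,0,-1],"rotation":[0,0,0]},
    {"claw":75,"travel":[0,0,-1],"rotation":[0,0,0]},
    {"claw":75,"travel":[0,0,-1],"rotation":[0,0,0]}
  ]
}}

```text
time: 23.53
ee_pos: [0.4869, 0.0858, 0.0368]
eef_rot: [0.805, 0.593, 0.0, 0.0]
ft_force: [0.9, 0.2, 1.1]
gripper_width: 0.0751
```

Emit:
{"fn": "move_arm", "kwargs": {
  "increments": [
    {"claw":75,"travel":[0,0,-20],"rotation":[0,0,0]},
    {"claw":75,"travel":[0,0,-55],"rotation":[0,0,0]},
    {"claw":75,"travel":[0,0,-90],"rotation":[0,0,0]},
    {"claw":75,"travel":[0,0,-125],"rotation":[0,0,0]},
    {"claw":75,"travel":[0,0,-130],"rotation":[0,0,0]}
  ]
}}

```text
time: 23.95
ee_pos: [0.4901, 0.0858, 0.1719]
eef_rot: [0.805, 0.593, 0.004, 0.003]
ft_force: [1.1, 0.1, -0.1]
gripper_width: 0.075
```

Emit:
{"fn": "move_arm", "kwargs": {
  "increments": [
    {"claw":75,"travel":[-35,0,0],"rotation":[0,0,0]},
    {"claw":75,"travel":[-70,0,0],"rotation":[0,0,0]},
    {"claw":75,"travel":[-105,0,0],"rotation":[0,0,0]},
    {"claw":75,"travel":[-140,0,0],"rotation":[0,0,0]},
    {"claw":75,"travel":[-175,0,0],"rotation":[0,0,0]}
  ]
}}

```text
time: 24.37
ee_pos: [0.434, -0.0824, 0.1665]
eef_rot: [0.805, 0.594, -0.0, -0.0]
ft_force: [0.7, -0.6, -0.3]
gripper_width: 0.0749
```

Emit:
{"fn": "move_arm", "kwargs": {
  "increments": [
    {"claw":75,"travel":[-35,0,0],"rotation":[0,0,0]},
    {"claw":75,"travel":[-70,0,0],"rotation":[0,0,0]},
    {"claw":75,"travel":[-105,0,0],"rotation":[0,0,0]},
    {"claw":75,"travel":[-105,0,0],"rotation":[0,0,0]},
    {"claw":75,"travel":[-105,0,0],"rotation":[0,0,0]}
  ]
}}

```text
time: 24.78
ee_pos: [0.4034, -0.1833, 0.1664]
eef_rot: [0.806, 0.592, 0.0, -0.0]
ft_force: [-0.0, 0.5, -0.8]
gripper_width: 0.075
```

```bash
python3 -c "
from h import *
r=np.deg2rad;B,G,Y=(255,0,0),(0,160,0),(0,0,255)
S=[(rect(.4876,.085,r(-17.3),.09,.09,.008),B),(circ(.5975,.3046,.1,.008),B),(rect(.586,-.0655,r(25.4),.13,.064,.008),B),
(rect(.4876,.085,r(-17.3),.036,.036,.068),Y),(rect(.4876,.085,r(-17.3),.052,.052,.022),G),(circ(.5975,.3046,.044,.06),Y),(circ(.5975,.3046,.052,.008),G)]
overlay('top',S,(90,140,290,290),4,'pics/m.png')
overlay('scene',[],(150,90,410,260),3,'pics/n.png');plan(.5,-.2,.2,0)"
```

```text
t 24.88 pos [ 0.4034 -0.1808  0.1664] yaw -17.2 w 0.0749 
 travel [ 10.3  97.9 -33.8] rot [-0.001 -0.001 -0.301]
```

View pics/m.png

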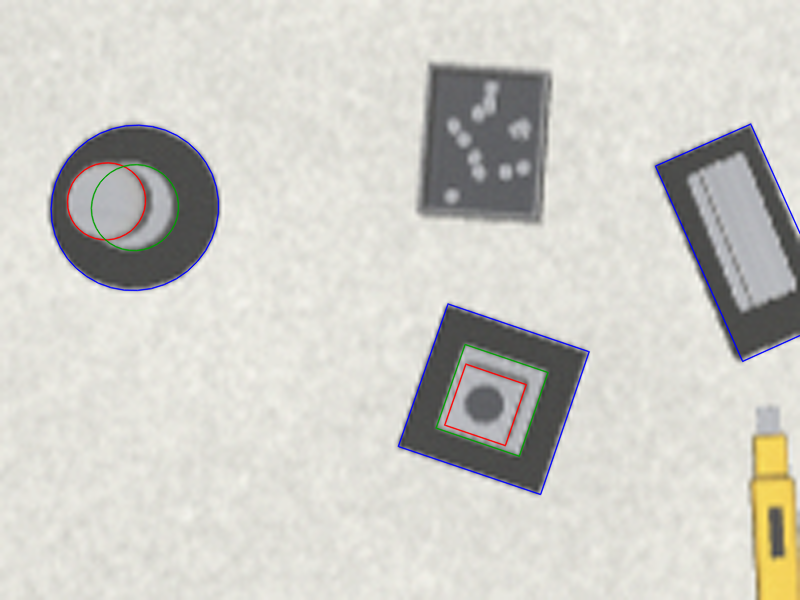

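View pics/n.png

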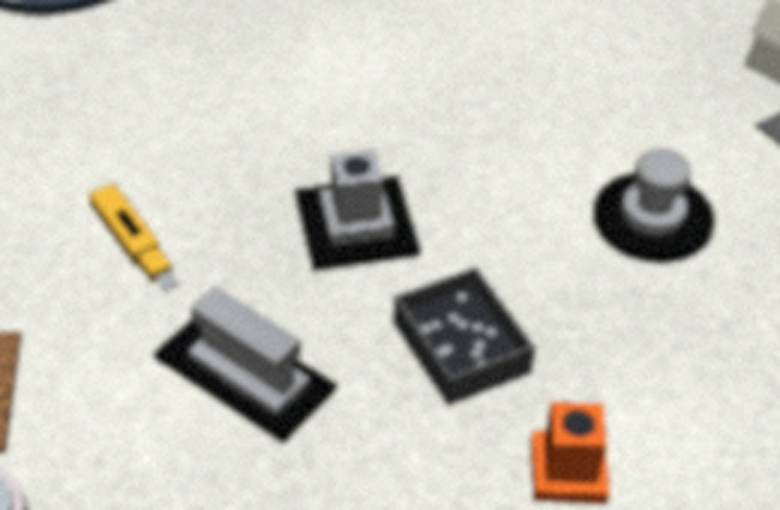

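All three dollies stand upright on their own pads and close to centre. The bystanders are where they were and the arm is clear, so I'm handing in.

```bash
python3 -c "
from bench import *
print(get_state()['time'],hand_in())"
```

```text
the job is handed in; nothing more can be done
24.8833 None
```

I parked the square dolly upright on the cork mat, moved the rail dolly to the long pad and the mushroom dolly to the round pad, then set the square dolly on the square pad. I handed in at 24.9 s; no verdict is reported.

**Final pictures:** All three dollies stand upright and released on their own pads.
- **Square and mushroom dollies:** about 1–3 mm from centre, with the square dolly parallel to its pad.
- **Rail dolly:** aligned with its pad but about 5 mm off centre, mostly along its length. That is inside the 15 mm limit, so I left it.
- **Knife and tray:** they match their starting positions in the final pictures.
- **Tin:** only its edge shows in the last picture and I did not measure it again. The arm's planned path stayed well clear of it.

**Disagreement:** While the rail was held, the two cameras differed by about 5 mm on where along its length it was gripped. I split the difference, which probably explains the rail's offset. Right after vertical moves the measured arm position was up to 8 mm off. It settled within a few rows, so I re-measured before each of the three set-downs.

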